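# Clock the brass die insert against its sprung bar

### The arm

A 6-joint arm with a two-finger parallel gripper is mounted at the origin on the work surface. World frame = base frame: x ahead of the robot, y to its left, z up, the work surface at z = 0. Lengths are in mm, angles in degrees, forces in N, time in s.
With the tool pointing down it reaches from about 350 to 850 mm from the base axis. Payload 8.1 kg.
Tool frame: the origin (TCP) lies at the very end of the fingers, on their centre line; the grasp point (between the pads) lies r.tcp_to_grasp behind it (r.tcp_to_grasp is the distance from the TCP to the grasp point, in mm); z points along the fingers, y is the line along which they close (so a half turn about z gives the same grasp; the last joint's range is limited). The gripper opens to 85 mm and grips with 20 to 120 N. Pads are 22 mm wide; open, the fingers measure 114 mm over their backs; the gripper's body (76 mm by 85 mm) begins 54 mm behind the grasp point. The pads swing forward as they close: fully open they stand 13 mm farther back than shut.
Start: joints at [68.732, 7.471, 85.268, -0, 87.261, -4.893], TCP at [169.133, 575.673, 204.192] pointing down, gripper open.
Joint ranges: [-169.43, 169.43], [-51.17, 129.36], [1.28, 143.12], [-76.62, 256.62], [0, 156.53], [-152.29, 152.29]. Speed limits (degrees/s): [136.94, 136.94, 159.86, 180, 180, 180].

### API

Orientations are given as [roll, pitch, yaw] about the fixed x, y, z axes, in that order (R = Rz(yaw) Ry(pitch) Rx(roll)).
In Python, from bench import r gives the robot as it stands.
- The arm moves only by the shell command python3 -m handwheel 'ROWS' [OPENING] [FORCE]. ROWS is JSON, a list of rows, each a list of 4 numbers: the shift along the tool's x, y, z in m, then the turn about the tool's z in degrees. A call has 1 to 10 rows; each row shifts and turns the commanded pose from where the row before left it, along the tool's axes as they then stand; what a row does not reach is not made up. A row lasts 1/10 s, in which the tool goes at most 50 mm and 8.59 degrees, less where a joint would pass 70% of its speed; a pose out of reach is approached as far as the arm can. A call is refused whole if a number of a shift passes 0.05 or a number of a turn 8.59, either way. A call with a gripper value outside its range is refused whole. OPENING is the finger opening in m, from 0 to 0.0854, set as the call begins (- or left out, the last holds). The fingers move at their own pace and stop on an object; FORCE is the grip in N (left out, the last holds). Time passes only in rows, so rows that do not move let the fingers close. It gives the time, the measured TCP pose, the force, the opening and the grip force at its end, in the units of the state.
- r.sense(): the state, without advancing time (a new reading comes with each control period).
- r.snapshot(name): name is "scene" or "top" or "wrist"; returns the picture (400x640x3 uint8, red, green, blue); there is no depth.
- r.camera_params(name): a dict with "fx", "fy", "cx", "cy" (pixels), "D" ([k1, k2, p1, p2, k3] as OpenCV has them; the pictures are not rectified), "R" (3x3) and "t" (3): a world point X has camera coordinates R X + t; the wrist camera has in their place "mount" (4x4, takes a point from camera to tool coordinates, whose origin is the TCP and whose axes are the flange's). Camera axes: x right, y down, z forward; pixel columns grow to the right and rows downward; lengths in mm; the calibration is good to about 2 mm. A picture is of the moment at which its call begins: read the wrist's pose just before it. camera_params takes no time and is no camera call.
- r.hand_in(): hands the job in; it is judged then, once.
The state is a dict: "time": time; "joint_pos": joint angles; "qd": joint speeds; "joint_efforts": joint torques, N m; "tool_pos": TCP position; "tcp_rot": TCP orientation; "ft_force": force on the tool from outside, world axes, zero at the start; "wrist_torque": the same for the moment, N m; "finger_gap": finger opening in mm; "grip_force": force on a finger pad.
Only numpy, scipy, OpenCV 4.12 (cv2) and the standard library are available. Lean on these libraries where they do the work, as an engineer would, in place of code of your own. Each camera call takes 0.05 s, during which the arm holds its last target. There are 200 camera calls.

### The job

Two die inserts sit on blue jigs on the toolmaker's bench, one brass and one grey steel. Turn the brass disc on its jig until its flat edge lies squarely against the sprung alignment bar, then let go of it. Leave the grey disc as it is.

Things in the scene. Friction and masses are not known exactly. Their poses are not given: they have to be found in the camera images.
- brass_disc: Brass disc, 120 mm wide, 6 thick, 0.5 kg, one 72 mm flat 48 mm from centre. Turns only: bore on a pin under a dark 30 mm washer (nut 8.5 mm above disc). Friction holds it; up to 8 N at the dowel turns it. Origin: centre of underside, 15 mm above bench; x points to the flat, z up. Handle: dark dowel 12 mm thick, 30 tall, upright at x -42 mm. Start: flat 45-120 deg counterclockwise of its place
- brass_jig: Blue jig plate under the brass disc, 190 x 150 x 15 mm, fixed. Origin: on the bench under the disc's pin; x points from the pin to the alignment bar; the plate spans x -73 to +117 mm. Job done when the disc's x points the same way as the jig's x. A fixed steel block stands behind the bar at x 94 to 110 mm, top 35 mm above the bench.
- align_bar (a joint): Slide (m) of the aluminium bar on the brass disc's jig: 14 mm thick, 100 long, top 27.5 mm above bench. 0: face 48 mm from the pin, flush on the flat; grows as it is pushed back along jig x, 0.012 while it rides on the disc's round edge. A light spring (2 to 3 N) presses it on the disc, so it follows by itself when the flat comes round.
- steel_dowel (a point): Top centre of the dark dowel on the other disc: grey steel, same size, on a like blue jig with its own bar. That disc is not aligned either but must be left alone.

How it is judged:
By the outcome, as a careful person would: the job done as asked, in the order asked, and still so for the second after the job is handed in, with the robot touching nothing.
It also fails if it takes over 38 s, if anything falls off the work surface, if the arm or the gripper's body presses on something with over 40 N, if the wrist force passes 120 N, or if a joint passes its speed limit or range.

## Working session

There is one attempt and no reset: what is moved stays moved. The work goes in short steps, Python scripts to look and compute and a shell command to move; the robot and the scene stay as the last step left them, time stands still between calls to the robot, and variables do not carry over. Pictures are saved under pics/ and viewed, at most 10 in all, crops included, and the job is handed in when it is done.

```bash
mkdir -p pics
python3 - <<'E'
from bench import r
import cv2
s=r.sense();print({k:s[k] for k in("time","tool_pos","tcp_rot","finger_gap","ft_force")},r.tcp_to_grasp)
for n in("top","scene"):
    cv2.imwrite(f"pics/{n}0.png",r.snapshot(n)[:,:,::-1]);print(r.camera_params(n))
print(r.camera_params("wrist"))
E
```

```text
{'time': 0.0, 'tool_pos': array([168.90117074, 575.10126538, 203.10536163]), 'tcp_rot': array([-1.79891608e+02, -8.53542232e-03,  1.63626244e+02]), 'finger_gap': 85.57826073204534, 'ft_force': array([0.19379992, 0.38282402, 0.64219407])} 18.700000000000003
{'fx': 370.22575097815127, 'fy': 370.22575097815127, 'cx': 320.431363829552, 'cy': 202.87844069538068, 'D': array([-0.01029161,  0.        ,  0.        ,  0.        ,  0.        ]), 'R': array([[-0.00269444, -0.99996141, -0.00836156],
       [-0.99583562,  0.00344511, -0.09110185],
       [ 0.09112714,  0.00808127, -0.99580648]]), 't': array([ 15.60353911, 551.38525703, 735.22341224])}
{'fx': 454.5548043666187, 'fy': 454.5548043666187, 'cx': 325.81575788293776, 'cy': 195.69072016401307, 'D': array([0.02665638, 0.        , 0.        , 0.        , 0.        ]), 'R': array([[ 0.03182815,  0.99941742, -0.01232034],
       [ 0.8597759 , -0.03366265, -0.50956083],
       [-0.5096787 ,  0.00562565, -0.86034643]]), 't': array([ -39.57932901, -420.66607006, 1118.47738571])}
{'fx': 297.6157648112413, 'fy': 297.6157648112413, 'cx': 324.2750306607356, 'cy': 199.07417773418757, 'D': array([-0.04703976,  0.        ,  0.        ,  0.        ,  0.        ]), 'mount': array([[-4.89290553e-04, -9.46825441e-01, -3.21747332e-01,
         8.27136100e+01],
       [ 9.99999854e-01, -3.89178906e-04, -3.75468513e-04,
        -1.54870543e-02],
       [ 2.30285866e-04, -3.21747468e-01,  9.46825493e-01,
        -1.70329883e+02],
       [ 0.00000000e+00,  0.00000000e+00,  0.00000000e+00,
         1.00000000e+00]])}
```

View pics/top0.png

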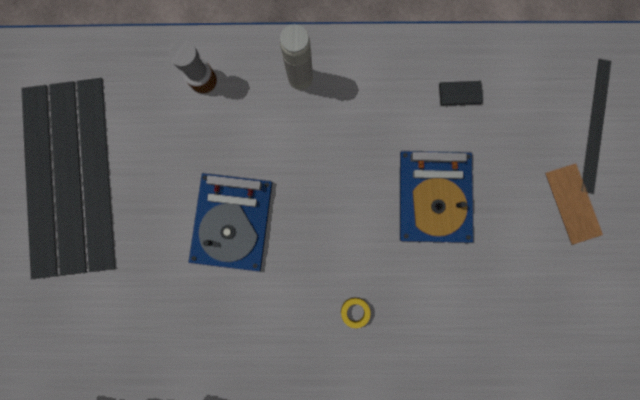

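View pics/scene0.png

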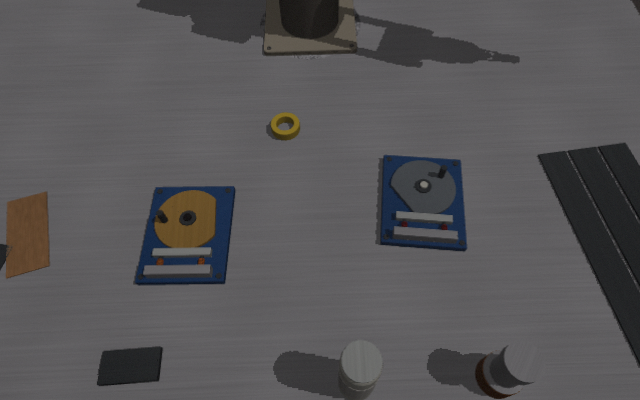

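The top view shows the brass disc at (438,207), its dowel at (461,205), and its bar above at (438,174). The flat faces left. The grey disc is at (228,232). The scene view agrees. Next I'll measure the brass jig and dowel more precisely.

```bash
cat > h.py <<'E'
import numpy as np, cv2
from bench import r
def ray(n,uv,z):
    c=r.camera_params(n);K=np.array([[c['fx'],0,c['cx']],[0,c['fy'],c['cy']],[0,0,1]])
    p=cv2.undistortPoints(np.array(uv,float).reshape(-1,1,2),K,np.array(c['D'])).reshape(-1,2)
    d=np.c_[p,np.ones(len(p))]@c['R'];o=-c['R'].T@c['t']
    return o+d*((z-o[2])/d[:,2])[:,None]
def jig(im,n):
    h=cv2.cvtColor(im,cv2.COLOR_RGB2HSV); m=cv2.inRange(h,(100,120,40),(130,255,255))
    return m
E
python3 - <<'E'
from h import *
im=cv2.imread("pics/top0.png");a=cv2.resize(im[140:255,385:490],None,fx=5,fy=5,interpolation=3)
s=cv2.imread("pics/scene0.png")
cv2.imwrite("pics/c1.png",a);cv2.imwrite("pics/c2.png",cv2.resize(s[178:290,130:242],None,fx=5,fy=5,interpolation=3))
for n,i,b in(("top",im,(385,490,140,255)),("scene",s,(130,242,178,290))):
    m=jig(i[:,:,::-1].copy(),n);q=np.zeros_like(m);q[b[2]:b[3],b[0]:b[1]]=m[b[2]:b[3],b[0]:b[1]]
    pts=cv2.findNonZero(q);hull=cv2.convexHull(pts)
    rect=cv2.boxPoints(cv2.minAreaRect(ray(n,hull,15)[:,:2].astype(np.float32)))
    print(n,rect.round(1).tolist(),rect.mean(0),np.linalg.norm(rect[0]-rect[1]),np.linalg.norm(rect[1]-rect[2]))
E
```

```text
top [[470.8999938964844, -299.29998779296875], [656.5999755859375, -303.5], [659.9000244140625, -156.0], [474.29998779296875, -151.8000030517578]] [ 565.4262  -227.62685] 185.71179 147.51694
scene [[467.5, -298.3999938964844], [657.0999755859375, -303.6000061035156], [661.2999877929688, -152.60000610351562], [471.70001220703125, -147.39999389648438]] [ 564.3952  -225.49954] 189.74886 151.08409
```

View pics/c1.png

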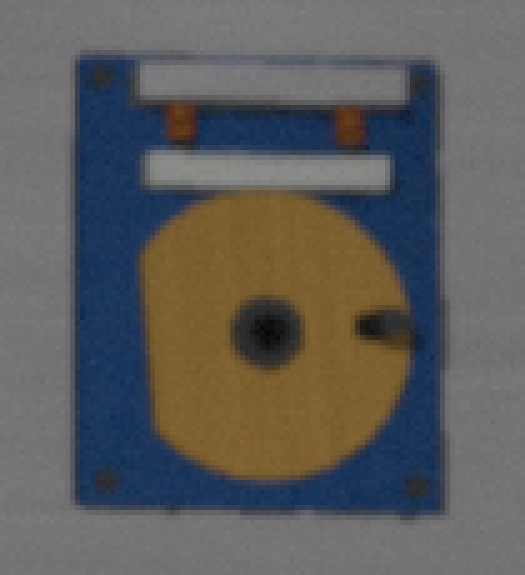

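View pics/c2.png

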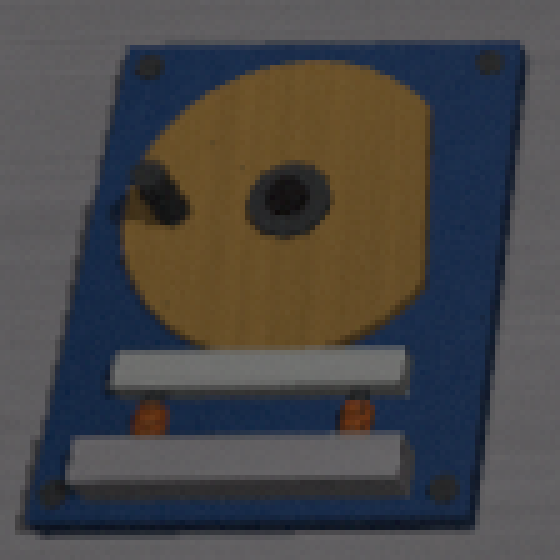

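The crops show the washer at c1 (267,332) and c2 (288,198). The flat faces +y, running from c1 (142,250) to (153,432). The dowel base is at about c1 (370,325) and its top at about c1 (395,327), or c2 (150,172).

Run:
```python
from h import *
T=lambda *p:[(385+(x+.5)/5-.5,140+(y+.5)/5-.5) for x,y in p]
S=lambda *p:[(130+(x+.5)/5-.5,178+(y+.5)/5-.5) for x,y in p]
print("washer",ray("top",T((267,332)),27),ray("scene",S((288,198)),27))
f=ray("top",T((142,250),(153,432)),21);g=ray("scene",S((430,105),(427,283)),21)
for q in(f,g):
    d=q[0]-q[1];print("flat",q.mean(0),np.linalg.norm(d),np.degrees(np.arctan2(d[1],d[0])))
print("dowel top",ray("top",T((395,327)),51),ray("scene",S((150,172)),51),"base",ray("top",T((368,325)),21),ray("scene",S((178,212)),21))
```

```text
washer [[ 544.02936018 -226.44799955   27.        ]] [[ 541.32695058 -226.29056842   27.        ]]
flat [ 541.1381071  -178.99331961   21.        ] 75.26377039207827 1.979777021212312
flat [ 537.57584363 -177.71372279   21.        ] 73.52277860526128 -175.56580133659165
dowel top [[ 543.87455651 -269.73552133   51.        ]] [[ 542.15789986 -267.51879678   51.        ]] base [[ 547.27252705 -270.01916533   21.        ]] [[ 542.24744096 -267.23739152   21.        ]]
```

Averaged estimates:
- **Pin:** (543, -226.4)
- **Jig yaw:** about -1.5°
- **Disc angle:** about 93°, so the disc needs roughly 95° clockwise
- **Dowel:** about (545, -268)

I'll turn the tool to yaw 93 so the fingers close along the tangent, then move across.

```bash
python3 -m handwheel '[[0,0,0,7.84],[0,0,0,7.84],[0,0,0,7.84],[0,0,0,7.84],[0,0,0,7.84],[0,0,0,7.84],[0,0,0,7.84],[0,0,0,7.84],[0,0,0,7.84]]' 0.045 && python3 -m handwheel '[[-0.04,0.0154,0,0],[-0.04,0.0154,0,0],[-0.04,0.0154,0,0],[-0.04,0.0154,0,0],[-0.04,0.0154,0,0],[-0.04,0.0154,0,0],[-0.04,0.0154,0,0],[-0.04,0.0154,0,0],[-0.04,0.0154,0,0],[-0.04,0.0154,0,0]]' && python3 -m handwheel '[[-0.04,0.0154,0,0],[-0.04,0.0154,0,0],[-0.04,0.0154,0,0],[-0.04,0.0154,0,0],[-0.04,0.0154,0,0],[-0.04,0.0154,0,0],[-0.04,0.0154,0,0],[-0.04,0.0154,0,0],[-0.04,0.0154,0,0],[-0.02,0.008,0,0]]'
```

```text
time: 1.0
tool_pos: [169.0, 575.3, 203.5]
tcp_rot: [-180.0, 0.1, 92.7]
ft_force: [0.2, 1.1, 0.0]
finger_gap: 45.0
grip_force: 0.0
time: 2.0
tool_pos: [344.4, 182.8, 204.0]
tcp_rot: [180.0, -0.0, 93.1]
ft_force: [0.7, 0.7, 0.1]
finger_gap: 45.3
grip_force: 0.0
time: 3.0
tool_pos: [511.3, -190.2, 203.4]
tcp_rot: [-179.9, 0.0, 92.9]
ft_force: [-0.3, -0.1, -0.8]
finger_gap: 45.3
grip_force: 0.0
```

```bash
cat >> h.py <<'E'
from scipy.spatial.transform import Rotation as Ro
def wray(s,uv,z):
    c=r.camera_params("wrist");K=np.array([[c['fx'],0,c['cx']],[0,c['fy'],c['cy']],[0,0,1]])
    p=cv2.undistortPoints(np.array(uv,float).reshape(-1,1,2),K,np.array(c['D'])).reshape(-1,2)
    A=Ro.from_euler('xyz',s['tcp_rot'],degrees=True).as_matrix();M=c['mount']
    d=np.c_[p,np.ones(len(p))]@(A@M[:3,:3]).T;o=A@M[:3,3]+s['tool_pos']
    return o+d*((z-o[2])/d[:,2])[:,None]
E
python3 - <<'E'
from h import *
import pickle
s=r.sense();im=r.snapshot("wrist");pickle.dump(s,open("w1.pkl","wb"))
print(s['tool_pos'],s['tcp_rot'])
cv2.imwrite("pics/w1.png",im[:,:,::-1])
E
```

```text
[ 511.26595494 -190.16182643  203.38569004] [-1.79948673e+02  1.35226628e-02  9.29440816e+01]
```

View pics/w1.png

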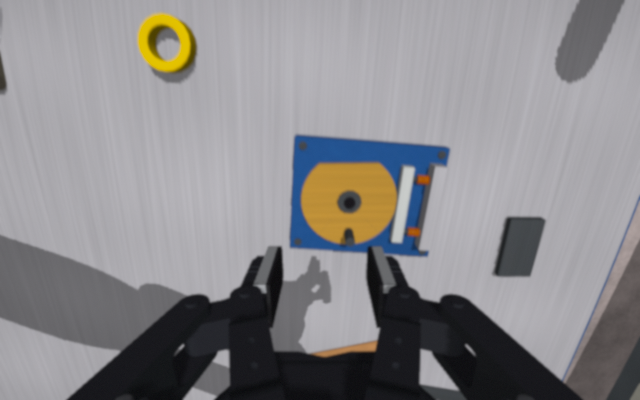

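The wrist view shows the washer at (349,202), the dowel base at about (349,232) and its top at about (348,241).

Run:
```python
from h import *
import pickle
s=pickle.load(open("w1.pkl","rb"))
print(wray(s,[(349,202)],27),wray(s,[(348,241)],51),wray(s,[(349,233)],21))
f=wray(s,[(315,163),(382,163)],21);print(f)
```

```text
[[ 543.7514279  -227.41231354   27.        ]] [[ 543.89000935 -268.80886507   51.        ]] [[ 547.72640097 -272.17477586   21.        ]]
[[ 499.70033614 -181.98986796   21.        ]
 [ 580.3031535  -177.811607     21.        ]]
```

```bash
python3 -m handwheel '[[-0.04,0.0148,0,0],[-0.04,0.0148,0,0],[0,0,0,0],[0,0,0.03,0],[0,0,0.03,0],[0,0,0.03,0],[0,0,0.03,0],[0,0,0,0],[0,0,0,0]]' && python3 -c "
from bench import r
import cv2
cv2.imwrite('pics/w2.png',r.snapshot('wrist')[:,:,::-1])"
```

```text
time: 3.95
tool_pos: [544.3, -264.7, 84.1]
tcp_rot: [-179.9, -0.1, 93.1]
ft_force: [0.5, 0.0, 0.1]
finger_gap: 44.9
grip_force: 0.0
```

View pics/w2.png

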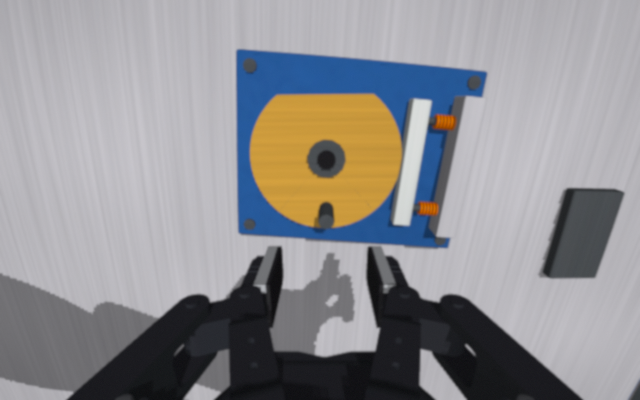

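The dowel at (326,220) sits centred between the fingers (mid column about 325). I'll descend and grip.

```bash
python3 -m handwheel '[[-0.004,0.0007,0,0],[0,0,0.02,0],[0,0,0.02,0],[0,0,0.01,0],[0,0,0.007,0],[0,0,0,0]]' && python3 -m handwheel '[[0,0,0,0],[0,0,0,0],[0,0,0,0],[0,0,0,0],[0,0,0,0],[0,0,0,0]]' 0 40
```

```text
time: 4.6
tool_pos: [545.7, -269.4, 27.1]
tcp_rot: [-180.0, -0.0, 93.1]
ft_force: [0.2, -0.4, -0.3]
finger_gap: 44.7
grip_force: 0.0
time: 5.2
tool_pos: [545.8, -269.4, 27.3]
tcp_rot: [180.0, 0.0, 93.1]
ft_force: [0.6, -0.4, -0.4]
finger_gap: -0.1
grip_force: 0.0
```

The fingers closed on nothing, so I'll look.

```bash
python3 -c "
from bench import r
import cv2
cv2.imwrite('pics/w3.png',r.snapshot('wrist')[:,:,::-1]);cv2.imwrite('pics/t3.png',cv2.resize(r.snapshot('top')[140:280,380:540,::-1],None,fx=4,fy=4,interpolation=3))
cv2.imwrite('pics/s3.png',cv2.resize(r.snapshot('scene')[130:300,100:300,::-1],None,fx=4,fy=3.5,interpolation=3))"
```

```text
(no output)
```

View pics/w3.png

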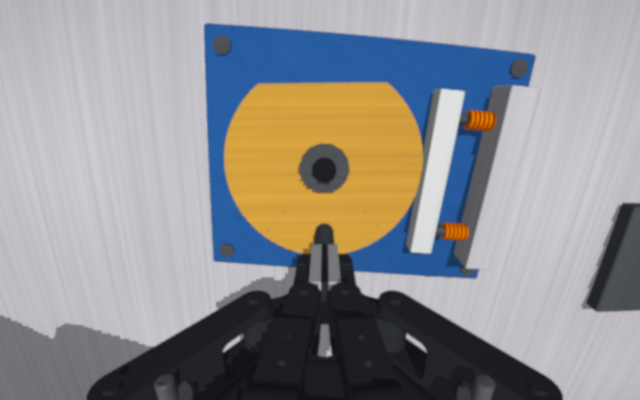

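View pics/s3.png

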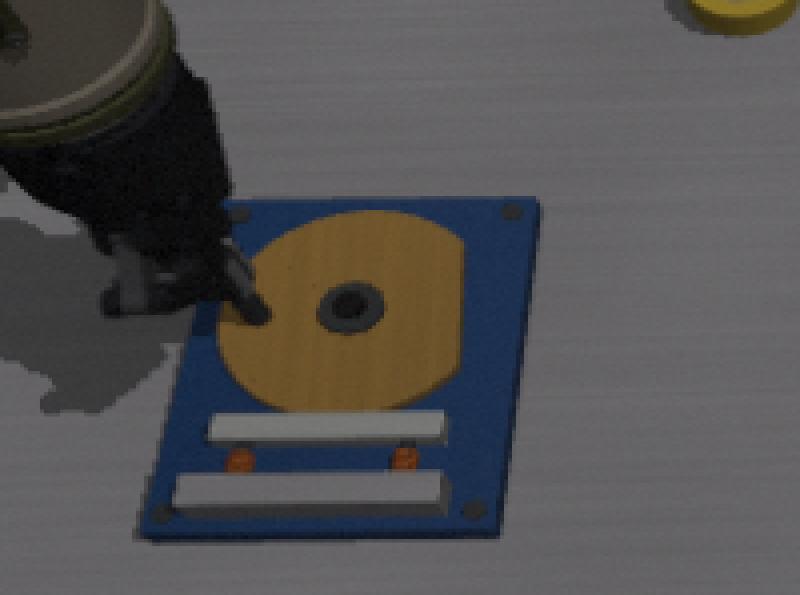

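The fingers are closed next to or above the dowel, which still shows at about (323,232). I'll project the expected dowel and TCP points into the scene and top views to see which.

Run:
```python
from h import *
def pj(n,P):
    c=r.camera_params(n);K=np.array([[c['fx'],0,c['cx']],[0,c['fy'],c['cy']],[0,0,1]])
    return cv2.projectPoints(np.array(P,float),cv2.Rodrigues(c['R'])[0],c['t'],K,np.array(c['D']))[0].reshape(-1,2)
P=[(545.7,-269.4,27),(545,-269,21),(545,-269,51),(545.7,-269.4,60),(543.3,-227,29)]
o=[]
for n,x,y in(("scene",130,165),("top",420,170)):
    im=r.snapshot(n)[y:y+70,x:x+70,::-1];a=cv2.resize(im,None,fx=5.7,fy=5.7,interpolation=cv2.INTER_CUBIC)
    a=cv2.convertScaleAbs(a,alpha=1.8,beta=20)
    q=(pj(n,P)-[x,y]+.5)*5.7-.5;print(n,q.round().tolist())
    for p,cl in zip(q,[(0,0,255),(0,255,0),(255,0,255),(255,255,0),(255,255,255)]):cv2.circle(a,tuple(int(v) for v in p),3,cl,-1)
    o.append(a)
cv2.imwrite("pics/m4.png",np.hstack(o));print(r.sense()['joint_pos'],r.sense()['ft_force'])
```

```text
scene [[188.0, 317.0], [196.0, 324.0], [165.0, 279.0], [153.0, 267.0], [324.0, 303.0]]
top [[225.0, 202.0], [217.0, 206.0], [249.0, 199.0], [260.0, 194.0], [108.0, 209.0]]
[-3.10958113e+01  1.72856099e+01  9.32122010e+01 -4.87492297e-04
  6.95098493e+01 -3.41627058e+01] [-0.65403862  0.09718876  0.80716773]
```

View pics/m4.png

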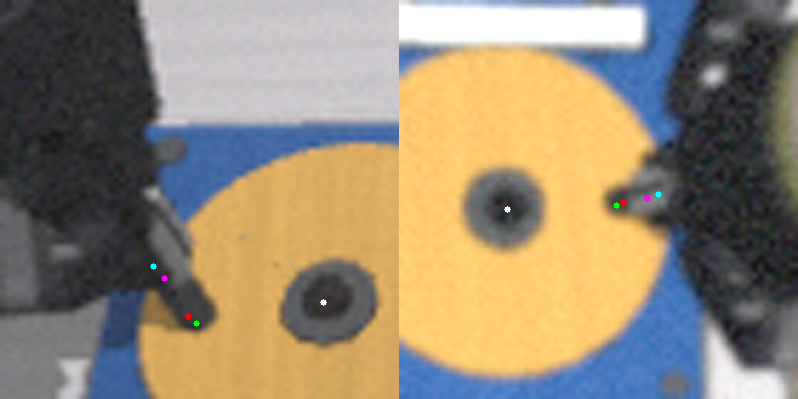

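The dowel is where I calculated, but the light pads end at about the height of its top. The real fingertips therefore sit some 25–30 mm short of the nominal TCP, and the pads closed above the dowel. I'll open and lower in small steps, watching the force.

```bash
python3 -m handwheel '[[0,0,0,0],[0,0,0,0],[0,0,0.003,0],[0,0,0.002,0],[0,0,0.001,0],[0,0,0.001,0],[0,0,0,0]]' 0.045 40; python3 -m handwheel '[[0,0,0.001,0],[0,0,0.001,0],[0,0,0,0]]'
```

```text
time: 6.15
tool_pos: [545.6, -269.3, 19.9]
tcp_rot: [-180.0, -0.0, 93.1]
ft_force: [-0.1, 0.3, 0.1]
finger_gap: 45.1
grip_force: 0.0
time: 6.45
tool_pos: [545.7, -269.3, 18.0]
tcp_rot: [-180.0, -0.0, 93.1]
ft_force: [0.6, -0.3, -0.1]
finger_gap: 44.9
grip_force: 0.0
```

```bash
python3 -m handwheel '[[0,0,0.002,0],[0,0,0.002,0],[0,0,0.001,0],[0,0,0,0]]'; python3 -m handwheel '[[0,0,0.001,0],[0,0,0.001,0],[0,0,0.001,0],[0,0,0,0]]'; python3 -c "
from h import *
im=r.snapshot('wrist')
cv2.imwrite('pics/w5.png',im[:,:,::-1])"
```

```text
time: 6.85
tool_pos: [545.6, -269.2, 12.9]
tcp_rot: [-180.0, -0.0, 93.1]
ft_force: [0.7, 0.2, -0.2]
finger_gap: 44.8
grip_force: 0.0
time: 7.25
tool_pos: [545.6, -269.3, 10.0]
tcp_rot: [-180.0, -0.0, 93.1]
ft_force: [0.4, 0.2, -0.2]
finger_gap: 45.1
grip_force: 0.0
```

View pics/w5.png

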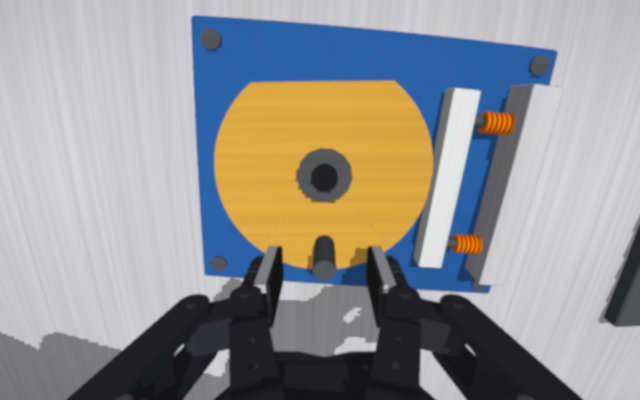

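There is no contact at nominal z 10. The dowel top at (323,270) is now between the pads, whose tips are at v≈247, so I'll grip here.

```bash
python3 -m handwheel '[[0,0,0,0],[0,0,0,0],[0,0,0,0],[0,0,0,0],[0,0,0,0]]' 0 40
```

```text
time: 7.8
tool_pos: [545.8, -269.5, 10.4]
tcp_rot: [-180.0, 0.0, 93.1]
ft_force: [-1.4, -0.3, 3.6]
finger_gap: 9.9
grip_force: 39.0
```

A 9.9 mm gap on a 12 mm dowel means only the rim is caught. I'll open, go lower with force checks, and re-grip.

```bash
python3 -m handwheel '[[0,0,0,0],[0,0,0,0],[0,0,0.003,0],[0,0,0.003,0],[0,0,0.002,0],[0,0,0,0]]' 0.03 40;  python3 -m handwheel '[[0,0,0,0],[0,0,0,0],[0,0,0,0],[0,0,0,0],[0,0,0,0]]' 0 40; python3 -c "
from h import *
print(r.sense()['wrist_torque'])"
```

```text
time: 8.4
tool_pos: [545.3, -269.1, 1.5]
tcp_rot: [-179.9, -0.0, 93.1]
ft_force: [-0.6, 0.3, -0.9]
finger_gap: 29.9
grip_force: 0.0
time: 8.9
tool_pos: [545.7, -269.4, 2.3]
tcp_rot: [-180.0, 0.0, 93.1]
ft_force: [-0.4, -0.8, 1.0]
finger_gap: 10.2
grip_force: 38.9
[0.05000248 0.17115467 0.0011308 ]
```

The gap is the same at a lower height, so the pads may be radially off-centre. I'll test by shifting 6 mm towards the pin and re-gripping.

```bash
python3 -m handwheel '[[0,0,0,0],[0,0,0,0],[0.003,0,0,0],[0.003,0,0,0],[0,0,0,0]]' 0.03 40;  python3 -m handwheel '[[0,0,0,0],[0,0,0,0],[0,0,0,0],[0,0,0,0],[0,0,0,0]]' 0 40
```

```text
time: 9.4
tool_pos: [545.4, -262.9, 2.2]
tcp_rot: [-180.0, -0.0, 93.1]
ft_force: [-0.0, -0.7, -0.4]
finger_gap: 29.9
grip_force: 0.0
time: 9.9
tool_pos: [545.4, -263.3, 2.3]
tcp_rot: [-180.0, -0.0, 93.1]
ft_force: [-1.7, 2.4, 3.3]
finger_gap: 10.2
grip_force: 39.0
```

The gap is unchanged, so the dowel is properly held and the reading is just biased. The pin is now 36.3 mm ahead along tool x. A 5° clockwise row is therefore shift (0.14, -3.16) mm plus a 5° turn. I'll start with 80°.

```bash
python3 -m handwheel '[[0.00014,-0.00316,0,5],[0.00014,-0.00316,0,5],[0.00014,-0.00316,0,5],[0.00014,-0.00316,0,5],[0,0,0,0]]' - 30; python3 -m handwheel '[[0.00014,-0.00316,0,5],[0.00014,-0.00316,0,5],[0.00014,-0.00316,0,5],[0.00014,-0.00316,0,5],[0.00014,-0.00316,0,5],[0.00014,-0.00316,0,5],[0,0,0,0]]'
```

```text
time: 10.4
tool_pos: [533.1, -261.8, 2.4]
tcp_rot: [180.0, -0.0, 73.0]
ft_force: [-0.1, 2.6, 2.0]
finger_gap: 10.2
grip_force: 38.9
time: 11.1
tool_pos: [517.0, -252.1, 2.3]
tcp_rot: [180.0, 0.0, 43.1]
ft_force: [-1.3, 0.7, 1.6]
finger_gap: 9.8
grip_force: 39.0
```

```bash
cat >> h.py <<'E'
def disc():
    s=r.sense();im=r.snapshot("wrist");h=cv2.cvtColor(im,cv2.COLOR_RGB2HSV)
    m=cv2.inRange(h,(12,110,90),(28,255,255));m[330:]=0
    n,l,st,_=cv2.connectedComponentsWithStats(m);k=1+st[1:,4].argmax()
    c=max(cv2.findContours((l==k).astype(np.uint8),cv2.RETR_EXTERNAL,cv2.CHAIN_APPROX_NONE)[0],key=len)
    W=wray(s,c[:,0],21)[:,:2]
    # jig yaw via blue hull
    b=cv2.inRange(h,(100,120,60),(125,255,255));n,l,st,_=cv2.connectedComponentsWithStats(b);
    out=None;best=(0,None)
    # RANSAC line on contour, inliers 0.7mm, among points with flat-like distance from pin
    rng=np.random.default_rng(0);P=np.array([543.5,-227.])
    for _ in range(3000):
        a,d=W[rng.choice(len(W),2,False)];L=np.linalg.norm(d-a)
        if not 30<L<75: continue
        nn=np.array([(d-a)[1],-(d-a)[0]])/L;
        if nn@(a-P)<0:nn=-nn
        if not 42<nn@(a-P)<54: continue
        I=abs((W-a)@nn)<.6
        if I.sum()>best[0]:best=(I.sum(),I,nn,nn@(a-P))
    I=best[1];Q=W[I];vx,vy,x0,y0=cv2.fitLine(Q.astype(np.float32),cv2.DIST_HUBER,0,.01,.01).ravel()
    nn=np.array([vy,-vx]);nn*=np.sign(nn@(np.array([x0,y0])-P))
    rel=Q-[x0,y0];t=rel@[vx,vy]
    print("flat normal",np.degrees(np.arctan2(nn[1],nn[0])),"dist",nn@(np.array([x0,y0])-P),"len",np.ptp(t),"n",I.sum())
    return im,W
E
python3 - <<'E'
from h import *
disc();s=r.sense();print(s['tool_pos'],s['wrist_torque'])
E
```

```text
flat normal 45.21123 dist 48.08783056883749 len 74.32053230964469 n 154
[ 516.99144652 -252.08704528    2.33264653] [0.10139758 0.2582479  0.0569568 ]
```

The disc follows: its flat normal is at 45.2°. I'll turn 40° more, then measure both the flat and the jig.

```bash
python3 -m handwheel '[[0.00014,-0.00316,0,5],[0.00014,-0.00316,0,5],[0.00014,-0.00316,0,5],[0.00014,-0.00316,0,5],[0.00014,-0.00316,0,5],[0.00014,-0.00316,0,5],[0.00014,-0.00316,0,5],[0.00014,-0.00316,0,5],[0,0,0,0],[0,0,0,0]]'
cat >> h.py <<'E'
def bar(im,s):
    # white bar/block: edges via HSV; jig long edges: fit lines to blue hull
    h=cv2.cvtColor(im,cv2.COLOR_RGB2HSV);b=cv2.inRange(h,(100,120,60),(125,255,255));b[330:]=0
    k=cv2.morphologyEx(b,cv2.MORPH_CLOSE,np.ones((5,5),np.uint8))
    hull=cv2.convexHull(cv2.findNonZero(k));W=wray(s,hull[:,0],15)[:,:2]
    for i in range(len(W)):
        d=W[i]-W[i-1];L=np.linalg.norm(d)
        if L>35: print("  jig edge len %.0f ang %.2f mid %s"%(L,(np.degrees(np.arctan2(d[1],d[0]))+45)%90-45,((W[i]+W[i-1])/2).round(1)))
E
python3 - <<'E'
from h import *
s=r.sense();im,_=disc();bar(im,s)
E
```

```text
time: 12.15
tool_pos: [506.7, -229.2, 2.3]
tcp_rot: [-180.0, 0.1, 3.3]
ft_force: [-4.8, 1.3, 4.8]
finger_gap: 10.0
grip_force: 39.3
flat normal 5.1372623 dist 47.873295109389346 len 73.76244755210551 n 153
  jig edge len 35 ang -1.52 mid [ 612.3 -302. ]
  jig edge len 99 ang -0.00 mid [ 471.7 -248.3]
  jig edge len 36 ang -1.33 mid [ 561.5 -152.8]
  jig edge len 148 ang 3.49 mid [ 634.9 -228.7]
```

The flat is at 5.1°. The jig edges give about -1.45°, so 6.6° remains.

```bash
python3 -m handwheel '[[0.00014,-0.00316,0,5],[0,-0.00101,0,1.6],[0,0,0,0],[0,0,0,0]]';python3 - <<'E'
from h import *
s=r.sense();im,_=disc();bar(im,s);cv2.imwrite("pics/w6.png",im[:,:,::-1])
# bar & block: bright low-saturation blobs near the jig
h=cv2.cvtColor(im,cv2.COLOR_RGB2HSV);m=cv2.inRange(h,(0,0,170),(180,60,255))
b=cv2.inRange(h,(100,120,60),(125,255,255));hu=cv2.convexHull(cv2.findNonZero(b[:330]))
M=np.zeros_like(m);cv2.fillConvexPoly(M,hu,255);m&=cv2.erode(M,np.ones((3,3)))
n,l,st,c=cv2.connectedComponentsWithStats(m)
for k in range(1,n):
    if st[k,4]<300:continue
    for z in(27.5,35):
        w=wray(s,np.argwhere(l==k)[:,::-1],z)[:,:2];q=cv2.minAreaRect(w.astype(np.float32));p=np.linalg.svd(w-w.mean(0))[2][0] if len(w)<6000 else [0,0]
        print(st[k],z,w.mean(0).round(1),[np.round(x,1) for x in q[1]],np.degrees(np.arctan2(p[1],p[0])).round(2))
E
```

```text
time: 12.6
tool_pos: [506.7, -225.3, 2.3]
tcp_rot: [180.0, 0.1, -3.3]
ft_force: [-5.1, -0.6, 6.9]
finger_gap: 10.4
grip_force: 39.3
flat normal -1.5292563 dist 47.78899424381888 len 74.21651950627991 n 154
  jig edge len 42 ang -1.83 mid [ 500.3 -299.1]
  jig edge len 99 ang -1.38 mid [ 471.2 -208.2]
  jig edge len 147 ang -3.38 mid [ 634.7 -228.7]
[ 208   58  220   40 6984] 27.5 [ 598.9 -227.5] [np.float64(99.7), np.float64(14.1)] 0.0
[ 208   58  220   40 6984] 35 [ 598.4 -227.6] [np.float64(94.5), np.float64(13.3)] 0.0
```

The flat is now at -1.5° and the bar has come down flush, with its face about 48.4 mm from the pin. I'll release, rise and verify.

```bash
python3 -m handwheel '[[0,0,0,0],[0,0,0,0],[0,0,0,0],[0,0,-0.01,0],[0,0,-0.02,0],[0,0,-0.04,0],[0,0,-0.04,0],[0,0,-0.03,0],[0,0,0,0],[0,0,0,0]]' 0.04;cat > v.py <<'E'
from h import *
s=r.sense();im,_=disc();bar(im,s)
h=cv2.cvtColor(im,cv2.COLOR_RGB2HSV);m=cv2.inRange(h,(0,0,170),(180,60,255))
b=cv2.inRange(h,(100,120,60),(125,255,255));hu=cv2.convexHull(cv2.findNonZero(b[:330]))
M=np.zeros_like(m);cv2.fillConvexPoly(M,hu,255);m&=cv2.erode(M,np.ones((3,3)))
n,l,st,c=cv2.connectedComponentsWithStats(m)
for k in range(1,n):
    if st[k,4]<300:continue
    w=wray(s,np.argwhere(l==k)[:,::-1],27.5)[:,:2];q=cv2.fitLine(w.astype(np.float32),cv2.DIST_L2,0,.01,.01).ravel()
    print("bar",w.mean(0).round(1),np.round(cv2.minAreaRect(w.astype(np.float32))[1],1),"normal",np.degrees(np.arctan(-q[0]/q[1])).round(2))
E
python3 v.py
```

```text
time: 13.65
tool_pos: [508.2, -225.3, 143.8]
tcp_rot: [179.9, -0.2, -3.5]
ft_force: [-0.6, -0.1, -1.3]
finger_gap: 40.2
grip_force: 0.0
flat normal -1.17688 dist 47.165400171678726 len 72.4379283105368 n 78
  jig edge len 441 ang 7.39 mid [442.5 -78.1]
  jig edge len 192 ang -23.80 mid [506.3 145.9]
  jig edge len 272 ang 14.02 mid [627.3 -25. ]
  jig edge len 85 ang -1.41 mid [ 658.8 -226.9]
bar [ 646.9 -228.1] [111.8  15.1] normal -1.34
bar [541.1 -47.8] [194.8 367.8] normal 19.68
bar [ 598.7 -227.1] [98.9 14. ] normal -1.4
```

```bash
python3 -c "
from bench import r
print(r.hand_in())"
```

```text
the job is handed in; nothing more can be done
None
```

The brass disc is turned about 95° clockwise and released, with its flat against the alignment bar (flat −1.2 ± 0.4°, bar −1.4°, jig −1.4°, bar slide about 0). The grey disc was not touched, and I handed the job in just after 13.65 s on the robot clock; no verdict came back.

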